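Banding wheel: hold the collar on the spindle flat

TASK

The head is off this banding wheel and its shaft collar has to go back on: grip the bare spindle and turn it until your fingers sit square on its set-screw flat with the flat facing the window of the upright key guide. Then pick up the collar with the set screw, slide it down over the spindle with the screw on the flat, and finish still holding it, level and clear of the hub below, with the screw pointing straight at the window and at the window's height so that I can reach it through there with the hex key. Leave the other things on the bench where they are.

Things in the scene. Friction and masses are not known exactly. Their poses are not given: they have to be found in the camera images.
- wheel_base: Dark cast pedestal of a banding wheel, fixed; origin on the bench at the spindle's axis, z up. Round foot 150 mm across, 12 mm high at the rim, sloping up to 30 mm at the hub; hub 72 mm across, its flat top 50 mm above the bench. Its +x points to the key guide: dark upright plate 8 mm thick (96 to 104 mm from the axis), 36 mm wide, 94 mm tall, with a window.
- guide_window (a point): Centre of the key guide's window: 100 mm along +x of wheel_base from the spindle axis, 76 mm above the bench. The window is 12 mm wide; its lower and upper edges lie 66 and 86 mm above the bench.
- spindle: Bright steel upright spindle amid the pedestal, standing 55 mm above the hub. D-shaped: 28 mm diameter with one flat along its whole bare length, so 23 mm thick measured square to the flat, 28 mm elsewhere. Origin on its axis at the hub's top; z up; its own +x points square out of the flat. Turns about z both ways against light friction (0.05 N m) and stays where it is left.
- spindle_flat (a point): Middle of the flat's width, 9 mm from the spindle's axis and 30 mm above the hub's top. At the start the flat is 0.65 to 1.45 rad counter-clockwise, seen from above, of the direction to the key guide.
- spindle_top (a point): Centre of the spindle's top end, 105 mm above the bench; the edge has a 2 mm chamfer.
- collar: Loose dark steel shaft collar lying flat, left or right of the pedestal: ring 50 mm outside, 32 mm bore, 20 mm high, about 0.16 kg, one bright socket-head set screw through its side. Origin at the centre of its underside; z up; the screw lies along its +x, 10 mm up. The screw's tip reaches in to 11 mm from the axis, so it passes over the spindle only with the screw at the flat.
- collar_screw (a point): Middle of the set screw's head: 30 mm from the collar's axis along its +x, 10 mm above its underside. The head is 11 mm wide and sticks out to 33.5 mm from the axis; the screw's tip inside the bore is 6 mm wide.
- spacer: Bystander: plain dark steel ring without a screw, 52 mm across, 12 mm high, lying where the collar does not, left or right of the pedestal; origin under its centre.
- hex_key: Bystander: dark L-shaped hex key, 90 by 28 mm, 6 mm thick, lying beyond the pedestal.
- wheel_head: Bystander: aluminium disc 190 mm across, 13 mm thick with a hub to 35 mm, right; origin under its centre.
- bowl: Bystander: white bowl 90 mm across, 45 mm high, left; origin under its centre.
- brush: Bystander: brush 170 mm long lying to the right.
- vase: Bystander: unglazed white vase 195 mm tall, 110 mm across, left, beyond; origin under its centre.
- cup: Bystander: blue cup 66 mm across, 60 mm high, far right; origin under its centre.
Things that resemble listed ones, but are neither listed nor needed, are in the scene too. Leave any green or orange look-alike of the collar alone.

How it is judged:
By the outcome, as a careful person would: the job done as asked, in the order asked, and still so for the second after the job is handed in, while the arm keeps its last pose, push and grip.
It also fails if it takes over 64 s, if anything falls off the work surface, if the arm or the gripper's body presses on something with over 40 N, if the wrist force passes 120 N, or if a joint passes its speed limit or range.

ROBOT

A 6-joint arm with a two-finger parallel gripper is mounted at the origin on the work surface. World frame = base frame: x ahead of the robot, y to its left, z up, the work surface at z = 0. Lengths are in m, angles in rad, forces in N, time in s.
With the tool pointing down it reaches from about 0.425 to 0.95 m from the base axis. Payload 3.5 kg.
Tool frame: the origin (TCP) lies on the centre line of the jaws, within the pads' length; the fingertips stand 14 mm ahead of it and the grasp point (between the pads) lies 5 mm behind it (tips_ahead is the distance from the TCP to the fingertips, in m); y points along the fingers, z is the direction in which the jaws open and shut, and the axes are right-handed (so a half turn about y gives the same grasp; the last joint's range is limited). The gripper opens to 85 mm and grips with 20 to 120 N. Pads are 22 mm wide; open, the fingers measure 114 mm over their backs; the gripper's body (76 mm by 85 mm) begins 54 mm behind the grasp point. The pads swing forward as they close: fully open they stand 13 mm farther back than shut.
Start: joints at [-1.313, 0.286, 1.577, -0, 1.279, -0.15], TCP at [0.268, -0.62, 0.245] pointing down, gripper open.
Joint ranges: [-2.77, 2.77], [-0.9, 2.22], [0.21, 2.48], [-1.53, 4.67], [0.24, 2.81], [-2.84, 2.84]. Speed limits (rad/s): [2.79, 2.79, 3.14, 3.14, 3.14, 3.14].

INTERFACE

Orientations are given as a unit quaternion [x, y, z, w].
In Python, from plant import get_state, read_camera, sign_off, tips_ahead gives the robot as it stands.
- The arm moves only by the tool send_rows, never from a script. Its argument "plan" is a list of rows, each a list of 2 entries, a list of its own where there are three numbers: the shift along the tool's x, y, z in units of 12 cm (1.0 is 12 cm), then the turn, a rotation vector about the tool's x, y, z in units of 360 degrees (1.0 is 360 degrees). In form: [[[tx, ty, tz], [rx, ry, rz]], ...]. A call has 1 to 12 rows; each row shifts and turns the commanded pose from where the row before left it, along the tool's axes as they then stand; what a row does not reach is not made up. A row lasts 1/10 s, in which the tool goes at most 50 mm and 8.59 degrees, less where a joint would pass 70% of its speed; a pose out of reach is approached as far as the arm can. A call with a number of a shift or a turn outside -1 to 1 is refused whole. A call with a gripper value outside its range is refused whole. "gripper" is the closure, from 0 (fully open) to 1 (shut), set as the call begins (left out, the last holds). The fingers move at their own pace and stop on an object; "grip_force" is the grip in N (left out, the last holds). Time passes only in rows, so rows that do not move let the fingers close. It gives the time, the measured TCP pose, the force and the opening at its end, in the units of the state.
- get_state(): the state, without advancing time (a new reading comes with each control period).
- read_camera(name): name is "scene" or "side" or "wrist"; returns a dict with "img" (384x512x3 uint8, blue, green, red), "fx", "fy", "cx", "cy" (pixels), "world_from_camera" (4x4, takes a point from camera to world coordinates); the wrist camera has in their place "mount" (4x4, takes a point from camera to tool coordinates, whose origin is the TCP and whose axes are the tool frame's). Camera axes: x right, y down, z forward; pixel columns grow to the right and rows downward; lengths in m; the calibration is good to about 2 mm. A picture is of the moment at which its call begins: read the wrist's pose just before it. There is no depth.
- sign_off(): hands the job in, once; it reports no verdict.
The state is a dict: "time": time; "qpos": joint angles; "dq": joint speeds; "joint_efforts": joint torques, N m; "eef_pos": TCP position; "tcp_rot": TCP orientation; "contact_force": force on the tool from outside, world axes, zero at the start; "wrist_torque": the same for the moment, N m; "opening": opening from 0.0 (shut) to 1.0 (fully open).
Only numpy, scipy, OpenCV 4.12 (cv2) and the standard library are available. Lean on these libraries where they do the work, as an engineer would, in place of code of your own. Each camera call takes 0.05 s, during which the arm holds its last target. There are 200 camera calls.

## Working session

There is one attempt and no reset: what is moved stays moved. The work goes in short steps, Python scripts to look and compute and a tool call to move; the robot and the scene stay as the last step left them, time stands still between calls to the robot, and variables do not carry over. Pictures are saved under pics/ and viewed, about 8 in all and at most 12, crops included, and the job is handed in when it is done.

Besides the shell and the picture viewer there is one more tool, called as name([rows], argument=value, ...), one row to a line, values as JSON. send_rows: Moves the arm, as the interface text tells. Its arguments: {"type":"object","properties":{"plan":{"type":"array"},"gripper":{"type":"number"},"grip_force":{"type":"number"}},"required":["plan"]}

```bash
mkdir -p pics; cat > h.py <<'E'
import numpy as np, cv2, json
from scipy.spatial.transform import Rotation as R
from plant import get_state, read_camera, sign_off, tips_ahead
def T(s):
    M=np.eye(4); M[:3,:3]=R.from_quat(s['tcp_rot']).as_matrix(); M[:3,3]=s['eef_pos']; return M
def cam(n):
    s=get_state(); c=read_camera(n)
    c['W']=np.array(c['world_from_camera']) if 'world_from_camera' in c else T(s)@np.array(c['mount'])
    return c
def ray(c,u,v,z):
    d=c['W'][:3,:3]@np.array([(u-c['cx'])/c['fx'],(v-c['cy'])/c['fy'],1]); o=c['W'][:3,3]
    return o+d*(z-o[2])/d[2]
def proj(c,p):
    q=np.linalg.inv(c['W'])@np.append(p,1); return np.array([c['fx']*q[0]/q[2]+c['cx'],c['fy']*q[1]/q[2]+c['cy']])
E
ls; python3 - <<'E'
from h import *
s=get_state(); print(s, tips_ahead)
print(T(s).round(3))
ims=[]
for n in ['scene','side','wrist']:
    c=cam(n); np.save(f'pics/{n}0.npy',c['img']); print(n,c['fx'],c['cx'],c['cy']); print(c['W'].round(3))
    cv2.imwrite(f'pics/{n}0.png',c['img']); 
    json.dump({k:(c[k].tolist() if hasattr(c[k],'tolist') else c[k]) for k in ['fx','fy','cx','cy','W']},open(f'pics/{n}0.json','w'))
    if n=='wrist':print(np.array(c['mount']).round(4))
    if n!='scene': ims.append(cv2.resize(c['img'],(400,300)))
a=cv2.imread('pics/scene0.png');cv2.imwrite('pics/scene0b.png',cv2.resize(a,(800,600),interpolation=cv2.INTER_CUBIC))
cv2.imwrite('pics/sw0.png',np.hstack(ims))
E
```

```text
h.py
pics
{'time': 0.0, 'qpos': array([-1.31303554e+00,  2.87224794e-01,  1.57816809e+00, -1.67953906e-05,
        1.27858245e+00, -1.49959449e-01]), 'dq': array([-1.31587245e-05, -7.87656604e-04,  4.83855000e-05,  1.27409094e-04,
        8.29685008e-05, -5.55160912e-04]), 'joint_efforts': array([ 2.26796117e-03, -4.05988061e+01, -2.92620885e+01, -1.85471436e-05,
        5.88952244e-03, -1.35239702e-06]), 'eef_pos': array([ 0.26753902, -0.61904393,  0.24391253]), 'tcp_rot': array([-0.14320713,  0.69330433, -0.69162258,  0.143105  ]), 'contact_force': array([ 0.14864757, -0.73855827,  0.45580717]), 'wrist_torque': array([-0.00344   ,  0.00736248,  0.00819956]), 'opening': 0.9974321787528106} 0.014
[[-0.918 -0.001  0.397  0.268]
 [-0.397  0.002 -0.918 -0.619]
 [-0.    -1.    -0.002  0.244]
 [ 0.     0.     0.     1.   ]]
scene 395.50383394257 260.66125630408436 190.92171862002326
[[ 0.801  0.373 -0.468  1.142]
 [ 0.599 -0.514  0.614 -0.766]
 [-0.012 -0.772 -0.635  0.841]
 [ 0.     0.     0.     1.   ]]
side 369.67295960852465 258.3228410323668 183.55710460571777
[[-0.975 -0.156  0.159  0.441]
 [-0.223  0.673 -0.705  0.693]
 [ 0.003 -0.723 -0.691  0.805]
 [ 0.     0.     0.     1.   ]]
wrist 319.2298677724613 250.810238756335 189.93879943518755
[[ 0.396 -0.879 -0.266  0.335]
 [-0.918 -0.38  -0.112 -0.591]
 [-0.003  0.289 -0.957  0.374]
 [ 0.     0.     0.     1.   ]]
[[ 4.000e-04  9.573e-01  2.890e-01 -7.350e-02]
 [ 8.000e-04 -2.890e-01  9.573e-01 -1.297e-01]
 [ 1.000e+00 -1.000e-04 -9.000e-04  8.000e-04]
 [ 0.000e+00  0.000e+00  0.000e+00  1.000e+00]]
```

View pics/scene0b.png

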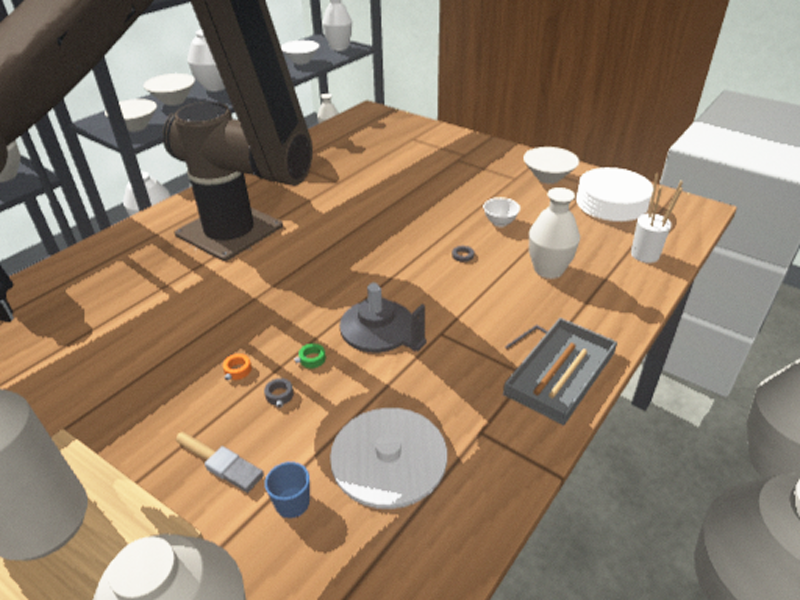

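View pics/sw0.png

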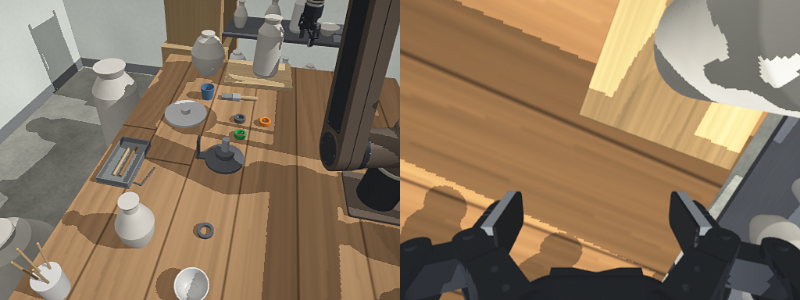

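Scene view (800×600): the spindle top is at about (375,288) and the guide plate at (418,326). The collar candidates are dark (278,391) with a bright screw, green (312,355), orange (237,367), and a dark ring without a screw (463,254), which is the spacer. The dark one with the screw fits the description. Next I'll measure and confirm it in an enlarged crop.

```bash
python3 - <<'E'
from h import *
def ld(n):
    c=json.load(open(f'pics/{n}0.json'));c['W']=np.array(c['W']);c['img']=cv2.imread(f'pics/{n}0.png');return c
S=ld('scene');D=ld('side')
f=.64
for nm,u,v,z in [('spt',375,288,.105),('col',278,388,.02),('green',312,352,.02),('orange',237,363,.02),('spacer',463,252,.012)]:
    print(nm,ray(S,u*f,v*f,z).round(3))
g=1.28
for nm,u,v,z in [('spt',226,138,.105),('col',239,117,.02)]:
    print('side',nm,ray(D,u*g,v*g,z).round(3))
a=S['img'][175:230,210:280];b=S['img'][225:280,145:215];e=D['img'][160:225,240:320];d=D['img'][135:165,275:355]
up=lambda x,w,h:cv2.resize(x,(w,h),interpolation=cv2.INTER_CUBIC)
cv2.imwrite('pics/crop1.png',np.vstack([np.hstack([up(a,382,300),up(b,382,300)]),np.hstack([up(e,369,300),up(d,395,148).repeat(1,0) if 0 else cv2.copyMakeBorder(up(d,395,148),0,152,0,0,cv2.BORDER_CONSTANT)])]))
E
```

```text
spt [ 0.53  -0.065  0.105]
col [ 0.5   -0.309  0.02 ]
green [ 0.486 -0.206  0.02 ]
orange [ 0.393 -0.31   0.02 ]
spacer [0.534 0.248 0.012]
side spt [ 0.524 -0.068  0.105]
side col [ 0.501 -0.307  0.02 ]
```

View pics/crop1.png

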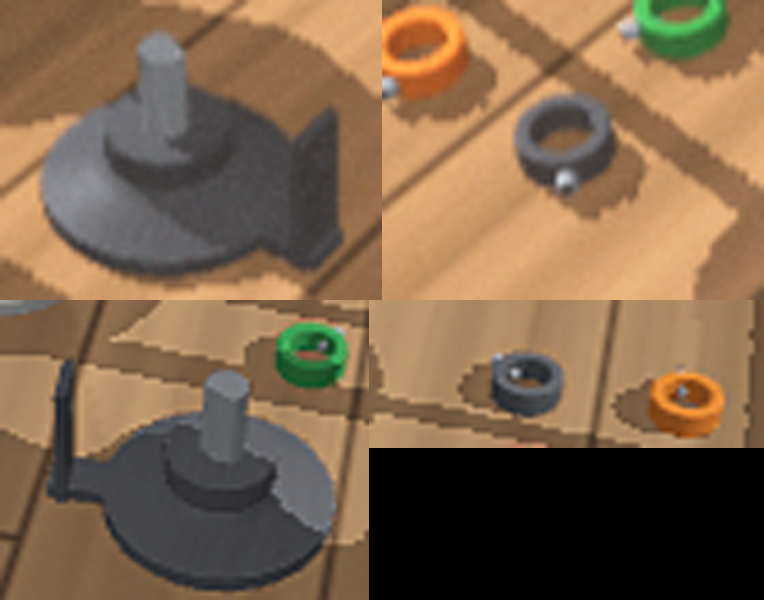

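Crop: the dark ring has a bright set screw and is the collar, with its screw pointing toward the scene camera. The green and orange rings are the decoys. The spindle, hub and guide plate are all clear. Moving above the spindle for a close look.

send_rows([
  [[-0.3, 0, -0.265], [0, 0, 0]],
  [[-0.3, 0, -0.265], [0, 0, 0]],
  [[-0.3, 0, -0.265], [0, 0, 0]],
  [[-0.3, 0, -0.265], [0, 0, 0]],
  [[-0.3, 0, -0.265], [0, 0, 0]],
  [[-0.3, 0, -0.265], [0, 0, 0]],
  [[-0.3, 0, -0.265], [0, 0, 0]],
  [[-0.3, 0, -0.265], [0, 0, 0]],
  [[-0.3, 0, -0.265], [0, 0, 0]],
  [[-0.3, 0, -0.265], [0, 0, 0]],
  [[-0.3, 0, -0.265], [0, 0, 0]],
  [[-0.3, 0, -0.265], [0, 0, 0]],
], gripper=0)

```text
time: 1.35
eef_pos: [0.5133, -0.096, 0.2452]
tcp_rot: [0.143, -0.692, 0.692, -0.143]
contact_force: [0.8, -0.8, 0.5]
opening: 0.998
```

send_rows([
  [[-0.2, 0, -0.2], [0, 0, 0]],
  [[0, 0, 0], [0, 0, 0]],
  [[0, 0, 0], [0, 0, 0]],
])

```text
time: 1.65
eef_pos: [0.5254, -0.0658, 0.245]
tcp_rot: [0.144, -0.692, 0.692, -0.144]
contact_force: [-0.2, 0.2, 0.5]
opening: 0.993
```

```bash
python3 - <<'E'
from h import *
s=get_state(); print(s['time'],s['eef_pos'].round(4),s['qpos'].round(3)); print(T(s).round(3))
c=cam('wrist');cv2.imwrite('pics/w1.png',cv2.resize(c['img'],(800,600),interpolation=cv2.INTER_CUBIC))
json.dump({k:(c[k].tolist() if hasattr(c[k],'tolist') else c[k]) for k in ['fx','fy','cx','cy','W']},open('pics/w1.json','w'))
E
```

```text
1.65 [ 0.5254 -0.0658  0.245 ] [-3.160e-01 -3.600e-02  1.932e+00 -1.000e-03  1.246e+00  8.450e-01]
[[-0.917 -0.001  0.398  0.525]
 [-0.398 -0.    -0.917 -0.066]
 [ 0.001 -1.    -0.     0.245]
 [ 0.     0.     0.     1.   ]]
```

View pics/w1.png

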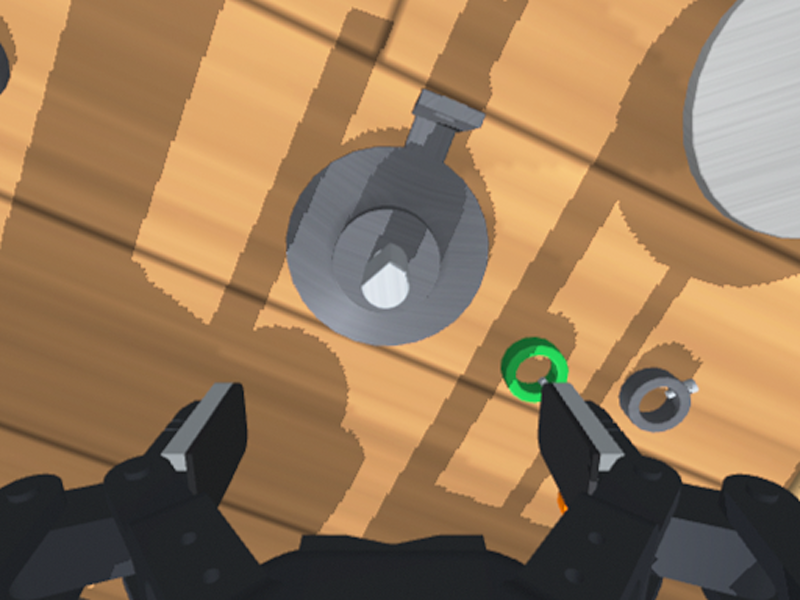

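Wrist view: spindle top at (385,287), guide plate top at about (448,105), collar at (656,400) with its screw at (691,386). I'll enlarge the spindle and collar to measure them.

```bash
python3 - <<'E'
from h import *
c=json.load(open('pics/w1.json'));c['W']=np.array(c['W'])
c0=cv2.resize(cv2.imread('pics/w1.png'),(512,384),interpolation=cv2.INTER_AREA)
a=cv2.imread('pics/w1.png')
up=lambda u,v,w,h,W,H:cv2.resize(a[v:v+h,u:u+w],(W,H),interpolation=cv2.INTER_CUBIC)
cv2.imwrite('pics/crop2.png',np.vstack([np.hstack([up(340,230,100,100,400,400),up(400,80,100,100,400,400)]),np.hstack([up(605,355,100,50,400,200),up(605,355+50,100,50,400,200)])]))
g=cv2.cvtColor(a,cv2.COLOR_BGR2GRAY)
m=np.zeros_like(g); roi=(slice(235,325),slice(345,425)); m[roi]=(g[roi]>200)*255
n,l,st,ce=cv2.connectedComponentsWithStats(m); k=1+st[1:,4].argmax()
cn=max(cv2.findContours((l==k).astype('u1'),0,1)[0],key=cv2.contourArea)[:,0]
P=np.array([ray(c,u*.64+.0,v*.64,.105)[:2] for u,v in cn]); print(st[k])
np.save('pics/top.npy',P)
from scipy.optimize import least_squares
# D model: signed dist to intersection of circle r & halfplane
def f(p):
    d=P-p[:2]; return np.maximum(np.hypot(*d.T)-p[2], d@[np.cos(p[3]),np.sin(p[3])]-(p[2]-.005))
best=None
for th in np.arange(-3,3.2,.3):
    r=least_squares(f,[*P.mean(0),.013,th],loss='soft_l1',f_scale=.0005)
    if best is None or r.cost<best.cost: best=r
print(best.x.round(4),best.cost,np.abs(best.fun).max())
E
```

```text
[ 363  264   45   44 1366]
[ 0.5226 -0.063   0.0126  1.1406] 4.964852716242999e-06 0.0009140087825803261
```

View pics/crop2.png

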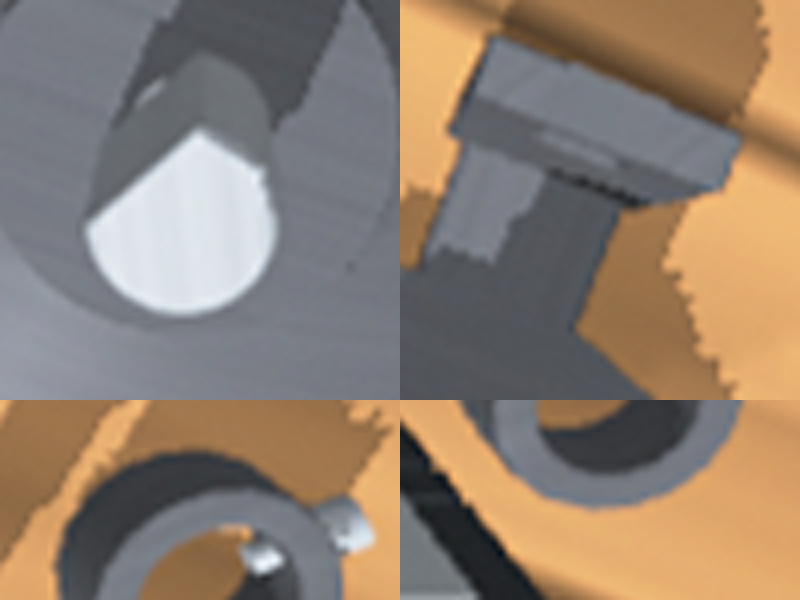

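Crops: the flat's chord runs from (362.5,286.3) to (390,262.5) in the display, which matches a chord 21.4 mm long and 9 mm from the centre. The upper-right cut is only the shaded chamfer. The guide plate top is centred near (452,108). The collar screw points to upper right.

```bash
python3 - <<'E'
from h import *
from scipy.optimize import least_squares
c=json.load(open('pics/w1.json'));c['W']=np.array(c['W'])
w=lambda u,v,z: ray(c,(u+.5)*.64-.5,(v+.5)*.64-.5,z)[:2]
P=np.load('pics/top.npy')
A=w(362.5,286.2,.105);B=w(390,262.5,.105)
t=(B-A);print('chord',np.linalg.norm(t)); n=np.array([-t[1],t[0]])/np.linalg.norm(t); n*=np.sign(n@(A-P.mean(0)))
print('flat normal angle',np.arctan2(n[1],n[0]))
C=A+t/2-n*.009; print('centre from chord',C)
# circle from the lower contour points
q=P[((P-C)@n<.002)&((P-C)@(t/np.linalg.norm(t))<.006)]
r=least_squares(lambda p:np.hypot(*(q-p[:2]).T)-p[2],[*C,.013]);print('circ',r.x)
K=[w(400+x/4,80+y/4,.094) for x,y in [(95,35),(340,135),(322,188),(70,95)]]
K=np.array(K);print('plate',K.round(4),np.linalg.norm(K[1]-K[0]),np.linalg.norm(K[3]-K[0]));M=K.mean(0)
for cc in (C,r.x[:2]):
    d=M-cc;print('guide dist',np.hypot(*d),'ang',np.arctan2(d[1],d[0]))
e=K[1]-K[0]+K[2]-K[3];print('plate normal',np.arctan2(e[0],-e[1]),np.arctan2(-e[0],e[1]))
# hub: foot circle z 0.012? hub top ellipse
print('collar c',w(658,398,.02),'screw',w(605+345/4,355+127/4,.011))
E
```

```text
chord 0.020585773903100676
flat normal angle 1.1317984092599542
centre from chord [ 0.5229261 -0.064201 ]
circ [ 0.52272441 -0.06332477  0.01258961]
plate [[ 0.6259 -0.0407]
 [ 0.6276 -0.0755]
 [ 0.6207 -0.0763]
 [ 0.6179 -0.0407]] 0.03483987814303714 0.007967597236451403
guide dist 0.10028859479237251 ang 0.05887805999590072
guide dist 0.10044228234919358 ang 0.05005118388308708
plate normal 0.0643640178258971 -3.077228635763896
collar c [ 0.50181636 -0.30567208] screw [ 0.51878419 -0.33157914]
```

send_rows([
  [[0, 0, 0], [0, -0.0228, 0]],
  [[0, 0, 0], [0, -0.0228, 0]],
  [[0, 0, 0], [0, -0.0228, 0]],
  [[0, 0, 0], [0, -0.0228, 0]],
  [[0, 0, 0], [0, -0.0228, 0]],
  [[0, 0, 0], [0, -0.0228, 0]],
  [[0, 0, 0], [0, -0.0228, 0]],
  [[0, 0, 0], [0, -0.0228, 0]],
  [[0, 0, 0], [0, -0.0228, 0]],
  [[0, 0, 0], [0, -0.0228, 0]],
  [[0, 0, 0], [0, -0.0228, 0]],
  [[0, 0, 0], [0, -0.0228, 0]],
])

```text
time: 2.9
eef_pos: [0.525, -0.0681, 0.2452]
tcp_rot: [0.619, -0.343, 0.343, -0.618]
contact_force: [0.7, 0.1, -0.2]
opening: 1.003
```

send_rows([
  [[0, 0, 0], [0, -0.0228, 0]],
  [[0, 0, 0], [0, -0.0228, 0]],
  [[0, 0, 0], [0, -0.0228, 0]],
  [[0, 0, 0], [0, -0.0228, 0]],
  [[-0.027, 0, 0.007], [0, 0, 0]],
  [[0, 0.2, 0], [0, 0, 0]],
  [[0, 0.2, 0], [0, 0, 0]],
  [[0, 0, 0], [0, 0, 0]],
  [[0, 0, 0], [0, 0, 0]],
])

```text
time: 3.8
eef_pos: [0.5225, -0.0648, 0.1973]
tcp_rot: [-0.69, 0.156, -0.155, 0.69]
contact_force: [0.2, -0.8, 0.2]
opening: 0.997
```

```bash
cat >> h.py <<'E'
def st():
    s=get_state();M=T(s);print(s['time'],'p',s['eef_pos'].round(4),'zang',round(np.arctan2(M[1,2],M[0,2]),4),'ydir',M[:3,1].round(3),'F',s['contact_force'].round(1),'M',s['wrist_torque'].round(2),'op',round(s['opening'],3),'q6',s['qpos'][5].round(3));return s
def save(n,c):
    cv2.imwrite(f'pics/{n}.png',cv2.resize(c['img'],(800,600),interpolation=cv2.INTER_CUBIC))
    json.dump({k:(c[k].tolist() if hasattr(c[k],'tolist') else c[k]) for k in ['fx','fy','cx','cy','W']},open(f'pics/{n}.json','w'))
E
python3 - <<'E'
from h import *
st();c=cam('wrist');save('w2',c)
E
```

```text
3.8 p [ 0.5225 -0.0648  0.1973] zang 1.1263 ydir [-0.001  0.    -1.   ] F [ 0.2 -0.8  0.2] M [-0.01 -0.   -0.  ] op 0.997 q6 -1.443
```

View pics/w2.png

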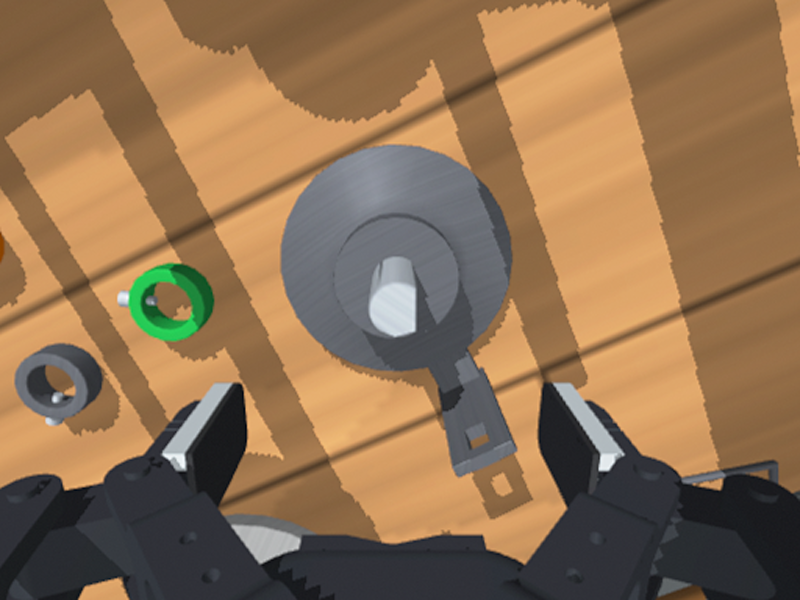

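Wrist view: the flat now faces right, near vertical at column 417, and square to the jaws. The spindle top spans columns 368–417 and the finger midline is at about column 392. Cross-measuring from this view.

```bash
python3 - <<'E'
from h import *
from scipy.optimize import least_squares
c=json.load(open('pics/w2.json'));c['W']=np.array(c['W'])
a=cv2.imread('pics/w2.png');g=cv2.cvtColor(a,cv2.COLOR_BGR2GRAY)
m=np.zeros_like(g); roi=(slice(270,345),slice(360,430)); m[roi]=(g[roi]>195)*255
n,l,s,ce=cv2.connectedComponentsWithStats(m);k=1+s[1:,4].argmax();print(s[k])
cn=max(cv2.findContours((l==k).astype('u1'),0,1)[0],key=cv2.contourArea)[:,0]
R_=cn[(cn[:,0]>=s[k][0]+s[k][2]-4)&(cn[:,1]>285)&(cn[:,1]<328)]
vx=cv2.fitLine(R_.astype('f4'),cv2.DIST_HUBER,0,.01,.01).ravel();print(vx)
w=lambda u,v,z: ray(c,(u+.5)*.64-.5,(v+.5)*.64-.5,z)[:2]
p0=vx[2:];d=vx[:2];A=w(*(p0-20*d),.105);B=w(*(p0+20*d),.105);t=B-A
print('flat normal',np.arctan2(t[1],t[0])+np.pi/2,np.arctan2(t[1],t[0])-np.pi/2, 'on flat',(A+B)/2)
L=np.array([w(*p,.105) for p in cn if p[0]<395 and p[1]>290]);print(len(L))
r=least_squares(lambda p:np.hypot(*(L-p[:2]).T)-p[2],[.523,-.064,.013]);print(r.x,np.abs(r.fun).max())
nn=np.array([np.cos(1.135),np.sin(1.135)]);print('flat offset',((A+B)/2-r.x[:2])@nn)
print('fingers mid px', [proj(c,np.append(x,.105)) for x in ([.5225,-.0648],)][0]/.64)
E
```

```text
[ 370  283   45   53 1942]
[-4.371139e-08 -1.000000e+00  4.140000e+02  3.101000e+02]
flat normal 4.2801132072117625 1.138520553621969 on flat [ 0.52683225 -0.05615946]
54
[ 0.52271473 -0.0631484   0.01244484] 0.0006624767334881751
flat offset 0.008073853461731964
fingers mid px [393.08556185 309.66907496]
```

send_rows([
  [[-0.004, 0, 0.012], [0, -0.0019, 0]],
  [[0, 0.17, 0], [0, 0, 0]],
  [[0, 0.17, 0], [0, 0, 0]],
  [[0, 0.17, 0], [0, 0, 0]],
  [[0, 0.17, 0], [0, 0, 0]],
  [[0, 0.17, 0], [0, 0, 0]],
  [[0, 0.16, 0], [0, 0, 0]],
  [[0, 0, 0], [0, 0, 0]],
])

```text
time: 4.65
eef_pos: [0.5218, -0.0623, 0.0745]
tcp_rot: [-0.691, 0.152, -0.149, 0.691]
contact_force: [0.0, -0.0, -0.6]
opening: 1.003
```

send_rows([
  [[0, 0, 0], [0, 0, 0]],
  [[0, 0, 0], [0, 0, 0]],
  [[0, 0, 0], [0, 0, 0]],
  [[0, 0, 0], [0, 0, 0]],
  [[0, 0, 0], [0, 0, 0]],
  [[0, 0, 0], [0, 0, 0]],
  [[0, 0, 0], [0, 0, 0]],
  [[0, 0, 0], [0, 0, 0]],
  [[0, 0, 0], [0, 0, 0]],
  [[0, 0, 0], [0, 0, 0]],
], gripper=1, grip_force=25)

```text
time: 5.65
eef_pos: [0.5229, -0.0649, 0.0775]
tcp_rot: [0.693, -0.15, 0.15, -0.689]
contact_force: [-5.0, -6.1, 5.9]
opening: 0.264
```

```bash
python3 - <<'E'
from h import *
st()
E
```

```text
5.65 p [ 0.5229 -0.0649  0.0775] zang 1.1428 ydir [-0.001 -0.004 -1.   ] F [-5.  -6.1  5.9] M [-0.95  0.69  0.11] op 0.264 q6 -1.453
```

The opening of 0.264 × 85 = 22.4 mm means the jaws sit square on the flat (23 mm). I'll refine the guide direction from the second view before turning.

```bash
python3 - <<'E'
from h import *
a=cv2.imread('pics/w2.png')
cv2.imwrite('pics/crop3.png',cv2.resize(a[340:490,420:540],(480,600),interpolation=cv2.INTER_CUBIC))
E
```

```text
(no output)
```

View pics/crop3.png

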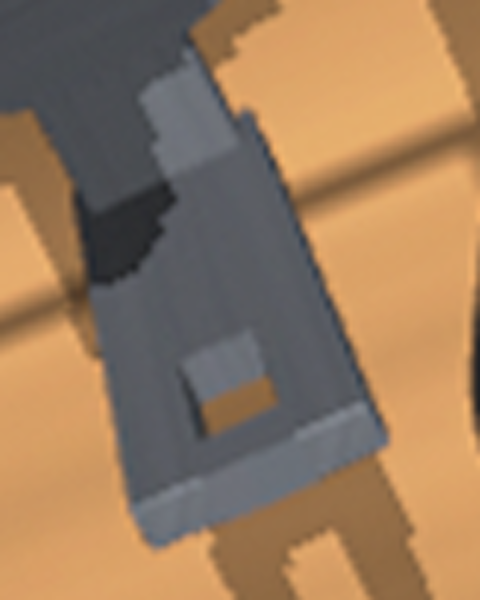

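Crop: the plate's top face has corners (132,510), (363,402), (388,440) and (158,547). The window is visible at about (230,385).

```bash
python3 - <<'E'
from h import *
c=json.load(open('pics/w2.json'));c['W']=np.array(c['W'])
w=lambda u,v,z: ray(c,(u+.5)*.64-.5,(v+.5)*.64-.5,z)[:2]
K=np.array([w(420+x/4,340+y/4,.094) for x,y in [(132,510),(363,402),(388,440),(158,547)]]);print(K.round(4))
e=K[1]-K[0]+K[2]-K[3];print(np.linalg.norm(e)/2,'normal',np.arctan2(-e[0],e[1]))
for C in ([.5227,-.0632],[.5229,-.0642]):
    d=K.mean(0)-C;print(np.hypot(*d),np.arctan2(d[1],d[0]))
E
```

```text
[[ 0.621  -0.0758]
 [ 0.6189 -0.0413]
 [ 0.6257 -0.0404]
 [ 0.6279 -0.0749]]
0.034568204547640334 normal 0.061930082391450744
0.10081256764310793 0.05076477060445138
0.10066862358600945 0.060786534998171604
```

send_rows([
  [[0, 0, -0.01], [0, 0, 0]],
  [[-0.0021, 0, 0.0001], [0, 0.0157, 0]],
  [[-0.0021, 0, 0.0001], [0, 0.0157, 0]],
  [[-0.0021, 0, 0.0001], [0, 0.0157, 0]],
  [[-0.0021, 0, 0.0001], [0, 0.0157, 0]],
  [[-0.0021, 0, 0.0001], [0, 0.0157, 0]],
  [[-0.0021, 0, 0.0001], [0, 0.0157, 0]],
  [[-0.0021, 0, 0.0001], [0, 0.0157, 0]],
  [[-0.0021, 0, 0.0001], [0, 0.0157, 0]],
  [[-0.0021, 0, 0.0001], [0, 0.0157, 0]],
  [[-0.0021, 0, 0.0001], [0, 0.0157, 0]],
  [[-0.0021, 0, 0.0001], [0, 0.0157, 0]],
])

```text
time: 6.85
eef_pos: [0.5208, -0.0634, 0.0775]
tcp_rot: [0.515, -0.486, 0.487, -0.512]
contact_force: [-3.8, -7.1, 6.7]
opening: 0.257
```

send_rows([
  [[0, 0, 0], [0, 0, 0]],
  [[0, 0, 0], [0, 0, 0]],
  [[0, 0, 0], [0, 0, 0]],
])

```text
time: 7.15
eef_pos: [0.5208, -0.0634, 0.0775]
tcp_rot: [0.515, -0.485, 0.486, -0.513]
contact_force: [-5.5, -6.6, 6.4]
opening: 0.263
```

```bash
python3 - <<'E'
from h import *
st()
E
```

```text
7.15 p [ 0.5208 -0.0634  0.0775] zang 0.0569 ydir [-0.002 -0.003 -1.   ] F [-5.5 -6.6  6.4] M [-0.86  0.93 -0.07] op 0.263 q6 -0.367
```

send_rows([
  [[0, 0, 0], [0, 0, 0]],
  [[0, 0, 0], [0, 0, 0]],
  [[0, 0, 0], [0, 0, 0]],
  [[0, 0, 0], [0, 0, 0]],
  [[0, 0, 0], [0, 0, 0]],
  [[0, 0, 0], [0, 0, 0]],
  [[0, -0.2, 0], [0, 0, 0]],
  [[0, -0.25, 0], [0, 0, 0]],
  [[0, -0.25, 0], [0, 0, 0]],
  [[0, -0.25, 0], [0, 0, 0]],
  [[0, 0, 0], [0, 0, 0]],
  [[0, 0, 0], [0, 0, 0]],
], gripper=0)

```text
time: 8.35
eef_pos: [0.5214, -0.0617, 0.1907]
tcp_rot: [-0.514, 0.485, -0.486, 0.514]
contact_force: [0.6, 0.7, -0.7]
opening: 0.997
```

```bash
python3 - <<'E'
from h import *
st();c=cam('wrist');save('w3',c)
a=cv2.imread('pics/w3.png')
p=proj(c,[.523,-.0633,.105])/.64; q=proj(c,[.623,-.058,.094])/.64; print(p,q)
u,v=p.astype(int)
cv2.imwrite('pics/crop4.png',np.hstack([cv2.resize(a,(440,600)) if 0 else cv2.resize(a[max(v-70,0):v+110,max(u-80,0):u+160],(800,600),interpolation=cv2.INTER_CUBIC)]))
print(max(u-80,0),max(v-70,0))
E
```

```text
8.35 p [ 0.5214 -0.0617  0.1907] zang 0.056 ydir [ 0.001 -0.    -1.   ] F [ 0.6  0.7 -0.7] M [-0.03 -0.01 -0.03] op 0.997 q6 -0.367
[394.79915722 316.84711865] [604.24442908 309.79947057]
314 246
```

View pics/crop4.png

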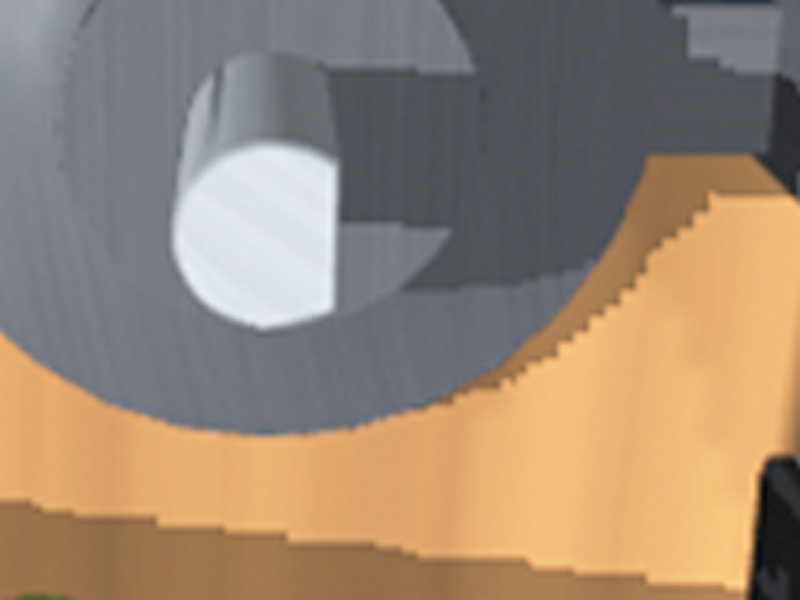

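The flat is vertical in the image and faces the guide on the right. The measured spindle centre is within 0.6 mm of the estimate. On to the collar.

send_rows([
  [[0, 0, 0], [0, -0.0167, 0]],
  [[0, 0, 0], [0, -0.0167, 0]],
  [[0, 0, 0], [0, -0.0167, 0]],
  [[0, 0, 0], [0, -0.0167, 0]],
  [[0, 0, 0], [0, -0.0167, 0]],
  [[0.267, 0, -0.207], [0, 0, 0]],
  [[0.267, 0, -0.207], [0, 0, 0]],
  [[0.267, 0, -0.207], [0, 0, 0]],
  [[0.267, 0, -0.207], [0, 0, 0]],
  [[0.267, 0.1, -0.207], [0, 0, 0]],
  [[0.267, 0.2, -0.207], [0, 0, 0]],
])

```text
time: 9.5
eef_pos: [0.502, -0.3061, 0.1538]
tcp_rot: [0.622, -0.335, 0.337, -0.622]
contact_force: [2.1, -0.3, -0.2]
opening: 0.998
```

send_rows([
  [[0, 0.1, 0], [0, 0, 0]],
  [[0, 0, 0], [0, 0, 0]],
  [[0, 0, 0], [0, 0, 0]],
])

```text
time: 9.8
eef_pos: [0.5014, -0.3027, 0.1406]
tcp_rot: [-0.622, 0.337, -0.335, 0.623]
contact_force: [0.4, 0.4, 0.4]
opening: 1.002
```

```bash
python3 - <<'E'
from h import *
st();c=cam('wrist');save('w4',c);print(proj(c,[.5018,-.3057,.02])/.64)
E
```

```text
9.8 p [ 0.5014 -0.3027  0.1406] zang 0.5812 ydir [-0.002  0.002 -1.   ] F [0.4 0.4 0.4] M [ 0.01 -0.03  0.  ] op 1.002 q6 -1.298
[390.09772458 297.92659385]
```

View pics/w4.png

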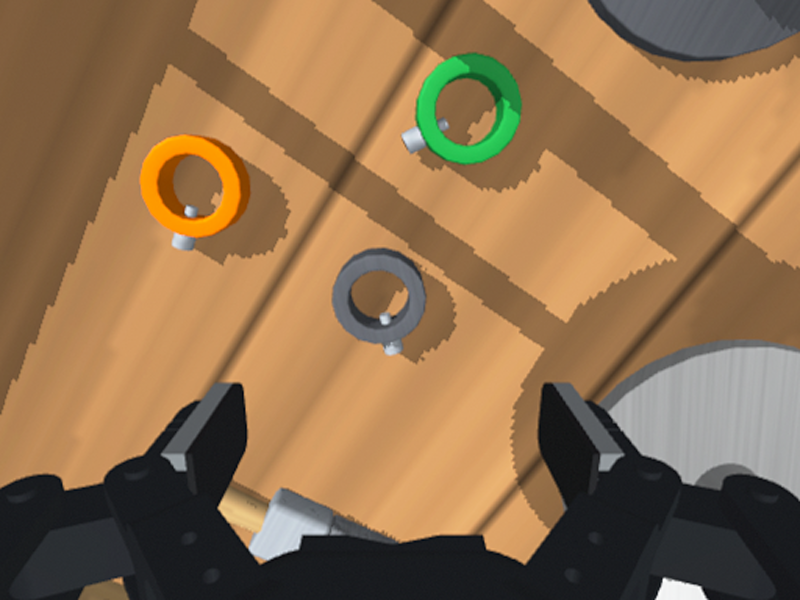

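The dark collar is at (379,296), ring spanning columns 333–425, with its screw tip at (385,320) and head at (392,350). It is pointing down-image, nearly perpendicular to the jaws. The green and orange decoys are larger and well clear.

```bash
python3 - <<'E'
from h import *
c=json.load(open('pics/w4.json'));c['W']=np.array(c['W'])
a=cv2.imread('pics/w4.png');hsv=cv2.cvtColor(a,cv2.COLOR_BGR2HSV)
m=np.zeros(a.shape[:2],'u1');roi=(slice(235,360),slice(320,440));m[roi]=((hsv[roi][...,1]<60)&(hsv[roi][...,2]<190))*255
m=cv2.morphologyEx(m,cv2.MORPH_OPEN,np.ones((9,9)))
w=lambda u,v,z: ray(c,(u+.5)*.64-.5,(v+.5)*.64-.5,z)[:2]
cn=max(cv2.findContours(m,0,1)[0],key=cv2.contourArea)
(e,ax,an)=cv2.fitEllipse(cn);print('outer',e,ax)
for z in (.02,.01): print(z,w(*e,z))
h=w(392.5,349,.011);t=w(385.5,319.5,.0115)
C=w(*e,.018);
for p in (h,t): d=p-C;print(np.hypot(*d),np.arctan2(d[1],d[0]))
d=h-t;print('h-t',np.hypot(*d),np.arctan2(d[1],d[0]))
E
```

```text
outer (378.9314880371094, 296.6593933105469) (91.52645874023438, 95.60569763183594)
0.02 [ 0.49632348 -0.30828356]
0.01 [ 0.49770733 -0.31091424]
0.0334190235601718 -0.7738151428487864
0.015364357786268792 -0.7720773965176352
h-t 0.018054708713785766 -0.7752939455860944
```

send_rows([
  [[0, 0, -0.06], [0, -0.0171, 0]],
  [[0, 0, 0], [0, -0.0171, 0]],
  [[0, 0.15, 0], [0, 0, 0]],
  [[0, 0.15, 0], [0, 0, 0]],
  [[0, 0.16, 0], [0, 0, 0]],
  [[0, 0, 0], [0, 0, 0]],
  [[0, 0, 0], [0, 0, 0]],
  [[0, 0, 0], [0, 0, 0]],
])

```text
time: 10.65
eef_pos: [0.497, -0.3083, 0.0888]
tcp_rot: [0.655, -0.266, 0.268, -0.654]
contact_force: [0.5, 0.6, 0.1]
opening: 1.0
```

```bash
python3 - <<'E'
from h import *
s=st();c=cam('wrist');save('w5',c)
a=cv2.imread('pics/w5.png');hsv=cv2.cvtColor(a,cv2.COLOR_BGR2HSV)
w=lambda u,v,z: ray(c,(u+.5)*.64-.5,(v+.5)*.64-.5,z)[:2]
p=proj(c,[.4968,-.3083,.02])/.64;u,v=p.astype(int);print(p)
roi=(slice(v-75,v+85),slice(u-85,u+85))
m=np.zeros(a.shape[:2],'u1');m[roi]=((hsv[roi][...,1]<70)&(hsv[roi][...,2]<190))*255
m=cv2.morphologyEx(m,cv2.MORPH_OPEN,np.ones((9,9)))
cn=max(cv2.findContours(m,0,1)[0],key=cv2.contourArea)
e,ax,an=cv2.fitEllipse(cn);print('outer',e,ax,an,w(*e,.018))
b=np.zeros_like(m);b[roi]=((hsv[roi][...,1]<50)&(hsv[roi][...,2]>190))*255
n,l,s_,ce=cv2.connectedComponentsWithStats(b)
for i in range(1,n):
    if s_[i][4]>15: d=w(*ce[i],.01)-w(*e,.018);print(s_[i],ce[i],np.hypot(*d),np.arctan2(d[1],d[0]))
print(cv2.boundingRect(cn))
print('tcp px at .02',proj(c,[*s['eef_pos'][:2],.02])/.64)
E
```

```text
10.65 p [ 0.497  -0.3083  0.0888] zang 0.7964 ydir [ 0.002 -0.002 -1.   ] F [0.5 0.6 0.1] M [-0.05 -0.02  0.02] op 1.0 q6 -1.525
[392.486172   325.67909447]
outer (390.7471923828125, 324.16357421875) (113.45169067382812, 120.2703857421875) 173.75474548339844 [ 0.49614208 -0.30885871]
[386 347   9  11  79] [390.24050633 352.27848101] 0.016402065311488724 -0.7909130754511385
[382 384  15  12 131] [389.25954198 390.22900763] 0.035390585754901074 -0.7956987827311052
(334, 264, 115, 126)
tcp px at .02 [392.74098845 326.0372283 ]
```

send_rows([
  [[-0.002, 0, -0.008], [0, 0.0025, 0]],
  [[0, 0.15, 0], [0, 0, 0]],
  [[0, 0.15, 0], [0, 0, 0]],
  [[0, 0.15, 0], [0, 0, 0]],
  [[0, 0.1, 0], [0, 0, 0]],
  [[0, 0.04, 0], [0, 0, 0]],
  [[0, 0, 0], [0, 0, 0]],
  [[0, 0, 0], [0, 0, 0]],
  [[0, 0, 0], [0, 0, 0]],
])

```text
time: 11.6
eef_pos: [0.4957, -0.3092, 0.0172]
tcp_rot: [0.653, -0.272, 0.273, -0.652]
contact_force: [0.2, -0.3, -0.2]
opening: 0.997
```

```bash
python3 - <<'E'
from h import *
st()
E
```

```text
11.6 p [ 0.4957 -0.3092  0.0172] zang 0.7797 ydir [ 0.001 -0.001 -1.   ] F [ 0.2 -0.3 -0.2] M [ 0.02  0.03 -0.04] op 0.997 q6 -1.511
```

send_rows([
  [[0, 0.03, 0], [0, 0, 0]],
  [[0, 0, 0], [0, 0, 0]],
])

```text
time: 11.8
eef_pos: [0.495, -0.3086, 0.0125]
tcp_rot: [-0.653, 0.272, -0.272, 0.653]
contact_force: [0.5, -0.2, -0.2]
opening: 1.003
```

send_rows([
  [[0, 0, 0], [0, 0, 0]],
  [[0, 0, 0], [0, 0, 0]],
  [[0, 0, 0], [0, 0, 0]],
  [[0, 0, 0], [0, 0, 0]],
  [[0, 0, 0], [0, 0, 0]],
  [[0, 0, 0], [0, 0, 0]],
  [[0, 0, 0], [0, 0, 0]],
  [[0, 0, 0], [0, 0, 0]],
], gripper=1, grip_force=50)

```text
time: 12.6
eef_pos: [0.4955, -0.3089, 0.0131]
tcp_rot: [0.653, -0.272, 0.273, -0.652]
contact_force: [-0.9, 0.7, 5.8]
opening: 0.569
```

```bash
python3 - <<'E'
from h import *
st()
E
```

```text
12.6 p [ 0.4955 -0.3089  0.0131] zang 0.7797 ydir [ 0.001 -0.    -1.   ] F [-0.9  0.7  5.8] M [ 0.23  0.05 -0.04] op 0.569 q6 -1.511
```

send_rows([
  [[0, -0.1, 0], [0, 0, 0]],
  [[0, -0.2, 0], [0, 0, 0]],
  [[0, -0.25, 0], [0, 0, 0]],
  [[0, -0.25, 0], [0, 0, 0]],
  [[0, -0.25, 0], [0, 0, 0]],
  [[0, -0.22, 0], [0, 0, 0]],
  [[0, 0, 0], [0, 0, 0]],
  [[0, 0, 0], [0, 0, 0]],
])

```text
time: 13.4
eef_pos: [0.4946, -0.3084, 0.1643]
tcp_rot: [-0.653, 0.273, -0.272, 0.653]
contact_force: [-0.6, 0.7, -1.9]
opening: 0.575
```

```bash
python3 - <<'E'
from h import *
s=st();c=cam('wrist');save('w6',c)
M=T(s)
for p in ([0,-.007,0],[.025,-.007,0],[.03,.003,0],[0,-.007,.025]): print(p,proj(c,(M@[*p,1])[:3])/.64)
E
```

```text
13.4 p [ 0.4946 -0.3084  0.1643] zang 0.7797 ydir [-0.  0. -1.] F [-0.6  0.7 -1.9] M [ 0.01  0.06 -0.07] op 0.575 q6 -1.511
[0, -0.007, 0] [393.14770499 420.65393324]
[0.025, -0.007, 0] [393.11756616 496.56641015]
[0.03, 0.003, 0] [393.04350205 488.60519705]
[0, -0.007, 0.025] [483.25177678 420.63349157]
```

View pics/w6.png

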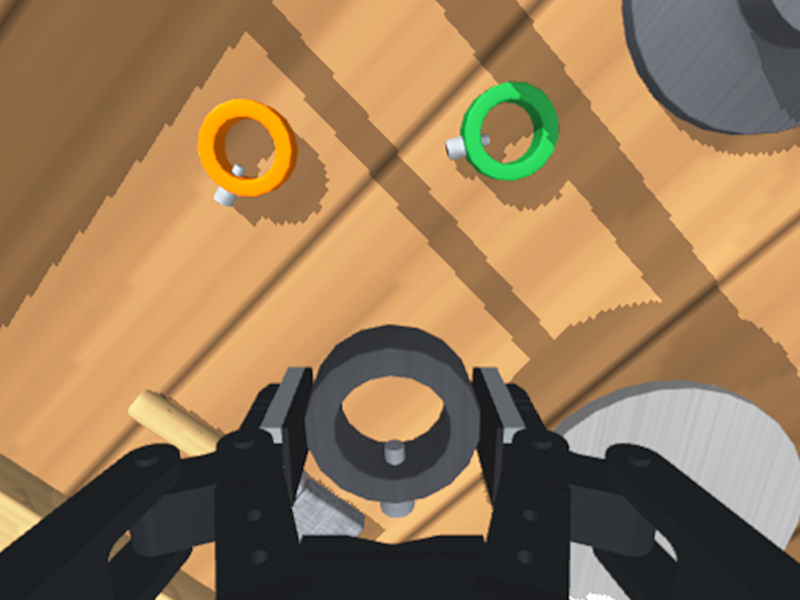

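The collar is in hand: ring columns 305–481, rows 325–502, screw tip (395,453), head (397,507). The screw is along tool +x as intended, with a slight offset. Measuring its pose in the hand numerically.

```bash
python3 - <<'E'
from h import *
from scipy.optimize import least_squares
c=json.load(open('pics/w6.json'));c['W']=np.array(c['W']);s=get_state();M=T(s)
a=cv2.imread('pics/w6.png');g=cv2.cvtColor(a,cv2.COLOR_BGR2GRAY).astype(int);S=cv2.cvtColor(a,cv2.COLOR_BGR2HSV)[...,1].astype(int)
for u in (378,412): print(u,[(v,g[v,u],S[v,u]) for v in range(318,520,4)])
# contour of grey region (ring) and of bore opening (sat)
m=np.zeros(g.shape,'u1');m[318:520,300:486]=((S[318:520,300:486]<70))*255
b=np.zeros(g.shape,'u1');b[360:460,330:460]=(S[360:460,330:460]>90)*255
cn=max(cv2.findContours(b,0,1)[0],key=cv2.contourArea);print('bore see-through',cv2.boundingRect(cn))
for v in (400,405,410,415,420,425,430,435): print(v,[ (u,g[v,u]) for u in range(296,346,3)])
for n,(v0,v1) in {'tip':(435,470),'head':(500,520)}.items():
    q=(g[v0:v1,375:420]>115)&(S[v0:v1,375:420]<40);y,x=np.nonzero(q);print(n,len(x),x.mean()+375 if len(x) else 0,y.mean()+v0 if len(x) else 0)
E
```

```text
378 [(318, np.int64(180), np.int64(132)), (322, np.int64(181), np.int64(132)), (326, np.int64(115), np.int64(109)), (330, np.int64(49), np.int64(20)), (334, np.int64(49), np.int64(25)), (338, np.int64(50), np.int64(24)), (342, np.int64(51), np.int64(19)), (346, np.int64(52), np.int64(23)), (350, np.int64(71), np.int64(24)), (354, np.int64(83), np.int64(26)), (358, np.int64(82), np.int64(26)), (362, np.int64(84), np.int64(25)), (366, np.int64(84), np.int64(23)), (370, np.int64(85), np.int64(25)), (374, np.int64(84), np.int64(28)), (378, np.int64(143), np.int64(108)), (382, np.int64(176), np.int64(134)), (386, np.int64(175), np.int64(134)), (390, np.int64(173), np.int64(133)), (394, np.int64(172), np.int64(133)), (398, np.int64(172), np.int64(133)), (402, np.int64(172), np.int64(133)), (406, np.int64(172), np.int64(134)), (410, np.int64(173), np.int64(134)), (414, np.int64(175), np.int64(134)), (418, np.int64(176), np.int64(132)), (422, np.int64(177), np.int64(133)), (426, np.int64(180), np.int64(132)), (430, np.int64(182), np.int64(131)), (434, np.int64(184), np.int64(130)), (438, np.
[... 4897 characters left out ...]
1, np.int64(83)), (314, np.int64(82)), (317, np.int64(86)), (320, np.int64(84)), (323, np.int64(84)), (326, np.int64(83)), (329, np.int64(84)), (332, np.int64(84)), (335, np.int64(62)), (338, np.int64(54)), (341, np.int64(57)), (344, np.int64(54))]
435 [(296, np.int64(28)), (299, np.int64(28)), (302, np.int64(28)), (305, np.int64(33)), (308, np.int64(83)), (311, np.int64(85)), (314, np.int64(82)), (317, np.int64(86)), (320, np.int64(85)), (323, np.int64(84)), (326, np.int64(83)), (329, np.int64(84)), (332, np.int64(86)), (335, np.int64(62)), (338, np.int64(54)), (341, np.int64(56)), (344, np.int64(56))]
tip 235 394.7063829787234 455.9872340425532
head 381 397.16010498687666 508.3910761154856
```

```bash
cat > fit.py <<'E'
from h import *
from scipy.optimize import least_squares
def fit(name,box=(318,520,300,486)):
    c=json.load(open(f'pics/{name}.json'));mount=np.array(json.load(open('pics/mount.json')));c['W']=mount  # camera->tool
    a=cv2.imread(f'pics/{name}.png');g=cv2.cvtColor(a,cv2.COLOR_BGR2GRAY);S=cv2.cvtColor(a,cv2.COLOR_BGR2HSV)[...,1]
    v0,v1,u0,u1=box;m=np.zeros(g.shape,'u1');m[v0:v1,u0:u1]=((g>67)&(g<105)&(S<55))[v0:v1,u0:u1]*255
    m=cv2.morphologyEx(m,cv2.MORPH_OPEN,np.ones((7,7)))
    cs,h=cv2.findContours(m,cv2.RETR_CCOMP,cv2.CHAIN_APPROX_NONE)
    k=max((i for i in range(len(cs)) if h[0][i][3]<0),key=lambda i:cv2.contourArea(cs[i]))
    O=cs[k][:,0];I=[cs[i] for i in range(len(cs)) if h[0][i][3]==k];I=max(I,key=cv2.contourArea)[:,0]
    def onplane(px,y):
        d=np.c_[((px[:,0]+.5)*.64-.5-c['cx'])/c['fx'],((px[:,1]+.5)*.64-.5-c['cy'])/c['fy'],np.ones(len(px))]@mount[:3,:3].T;o=mount[:3,3]
        return (o+d*((y-o[1])/d[:,1])[:,None])[:,[0,2]]
    f=lambda p:np.r_[np.hypot(*(onplane(O,p[2])-p[:2]).T)-.025,np.hypot(*(onplane(I,p[2])-p[:2]).T)-.016]
    r=least_squares(f,[0,0,-.006],loss='soft_l1',f_scale=.0003)
    print('x0,z0,ytop',r.x.round(5),'rms',np.sqrt((r.fun**2).mean()).round(5),len(O),len(I))
    return r.x,onplane
E
python3 - <<'E'
import numpy as np,json
from h import *
c=read_camera('wrist');json.dump(np.array(c['mount']).tolist(),open('pics/mount.json','w'))
from fit import *
x,op=fit('w6')
q=op(np.array([[394.7,454.],[397.2,508.4]]),x[2]+.008)
print(q.round(4),'screw yaw about (x->z)',np.arctan2(*(q[1]-q[0])[::-1]),np.arctan2(*(q[1]-x[:2])[::-1]),np.hypot(*(q[1]-x[:2])))
E
```

```text
x0,z0,ytop [ 0.00479 -0.00036 -0.00295] rms 0.00078 493 337
[[0.0188 0.0004]
 [0.039  0.0013]] screw yaw about (x->z) 0.040916336643499605 0.04727237093672381 0.034272814665802204
```

```bash
python3 - <<'E'
from h import *
from scipy.optimize import least_squares
mount=np.array(json.load(open('pics/mount.json')))
def run(name,box,y0s,lo,hi):
    c=json.load(open(f'pics/{name}.json'));a=cv2.imread(f'pics/{name}.png');g=cv2.cvtColor(a,cv2.COLOR_BGR2GRAY).astype(float);S=cv2.cvtColor(a,cv2.COLOR_BGR2HSV)[...,1]
    def pr(p):
        q=(p-mount[:3,3])@mount[:3,:3];return np.c_[(c['fx']*q[:,0]/q[:,2]+c['cx']+.5)/.64-.5,(c['fy']*q[:,1]/q[:,2]+c['cy']+.5)/.64-.5]
    m=((g>lo)&(g<hi)&(S<60)).astype('f4');v0,v1,u0,u1=box
    k=np.zeros_like(m);k[v0:v1,u0:u1]=m[v0:v1,u0:u1];m=cv2.GaussianBlur(k,(0,0),1)
    # region match: annulus coverage via sampled interior/exterior bands
    th=np.linspace(0,2*np.pi,181)[:-1]; th=th[np.abs(th)>.25]; th=th[th<2*np.pi-.25]
    def score(p,y):
        s=0
        for r,sg in [(.0255,-1),(.0262,-1),(.0245,1),(.0238,1),(.0165,1),(.0172,1),(.0155,-1),(.0148,-1)]:
            P=np.c_[p[0]+r*np.cos(th),np.full(len(th),y),p[1]+r*np.sin(th)];q=pr(P).astype('f4')
            s+=sg*cv2.remap(m,q[:,0].reshape(-1,1),q[:,1].reshape(-1,1),1).mean()
        return s/4
    for y in y0s:
        b=max(((score((x,z),y),x,z) for x in np.arange(-.004,.009,.0004) for z in np.arange(-.003,.0031,.0005)))
        print(name,round(y,4),np.round(b,4))
run('w6',(318,520,300,486),np.arange(-.012,.0021,.002),66,108)
g=cv2.cvtColor(cv2.imread('pics/w5.png'),cv2.COLOR_BGR2GRAY);print(g[324,334:352:2],g[262:290:3,375])
run('w5',(255,395,325,455),np.arange(.060,.077,.002),85,150)
E
```

```text
w6 -0.012 [ 4.267e-01 -4.000e-04  0.000e+00]
w6 -0.01 [ 5.354e-01  8.000e-04 -5.000e-04]
w6 -0.008 [ 6.358e-01  2.000e-03 -5.000e-04]
w6 -0.006 [ 7.037e-01  3.200e-03 -5.000e-04]
w6 -0.004 [ 7.132e-01  4.400e-03 -5.000e-04]
w6 -0.002 [ 6.394e-01  5.200e-03 -5.000e-04]
w6 0.0 [0.5117 0.006  0.    ]
w6 0.002 [0.4395 0.0068 0.0005]
[112 115 109 111 112 109 109 107 105] [164 130  79  84  85 118 116 113 113 112]
w5 0.06 [ 0.4017 -0.0012 -0.0015]
w5 0.062 [ 0.4552 -0.0008 -0.0015]
w5 0.064 [ 5.215e-01 -4.000e-04 -1.500e-03]
w5 0.066 [ 0.5891  0.     -0.0015]
w5 0.068 [ 0.6491  0.0008 -0.0015]
w5 0.07 [ 0.6787  0.0012 -0.0015]
w5 0.072 [ 0.691   0.002  -0.0015]
w5 0.074 [ 0.6649  0.0028 -0.0015]
w5 0.076 [ 0.6072  0.0032 -0.0015]
```

send_rows([
  [[0, 0, 0], [0, -0.0214, 0]],
  [[0, 0, 0], [0, -0.0214, 0]],
  [[0, 0, 0], [0, -0.0214, 0]],
  [[0, 0, 0], [0, -0.0213, 0]],
  [[0, 0, 0], [0, -0.0213, 0]],
  [[0, 0, 0], [0, -0.0213, 0]],
  [[0.02, 0, 0.17], [0, 0, 0]],
  [[0.04, 0, 0.341], [0, 0, 0]],
  [[0.04, 0, 0.341], [0, 0, 0]],
  [[0.04, 0, 0.341], [0, 0, 0]],
  [[0.04, 0, 0.341], [0, 0, 0]],
  [[0.04, 0, 0.341], [0, 0, 0]],
])

```text
time: 14.7
eef_pos: [0.517, -0.0804, 0.1631]
tcp_rot: [-0.707, -0.003, 0.005, 0.708]
contact_force: [1.1, 0.5, -1.9]
opening: 0.573
```

send_rows([
  [[0.018, 0, 0.171], [0, 0, 0]],
  [[0, 0.1, 0], [0, 0, 0]],
  [[0, 0.1, 0], [0, 0, 0]],
  [[0, 0.1, 0], [0, 0, 0]],
  [[0, 0, 0], [0, 0, 0]],
  [[0, 0, 0], [0, 0, 0]],
  [[0, 0, 0], [0, 0, 0]],
])

```text
time: 15.4
eef_pos: [0.5205, -0.0636, 0.1292]
tcp_rot: [0.707, 0.005, -0.004, -0.707]
contact_force: [0.9, -0.5, -1.5]
opening: 0.576
```

```bash
python3 - <<'E'
from h import *
s=st();c=cam('wrist');save('w7',c)
s=st()
a=cv2.imread('pics/w7.png');cv2.imwrite('pics/crop7.png',cv2.resize(a[310:535,285:500],(573,600),interpolation=cv2.INTER_CUBIC))
E
```

```text
15.4 p [ 0.5205 -0.0636  0.1292] zang 1.5832 ydir [ 0.001 -0.    -1.   ] F [ 0.9 -0.5 -1.5] M [-0.03 -0.   -0.04] op 0.576 q6 -1.898
15.45 p [ 0.5207 -0.0635  0.1295] zang 1.5835 ydir [ 0.001 -0.    -1.   ] F [ 0.3  0.7 -1.6] M [ 0.04 -0.01 -0.02] op 0.57 q6 -1.898
```

View pics/crop7.png

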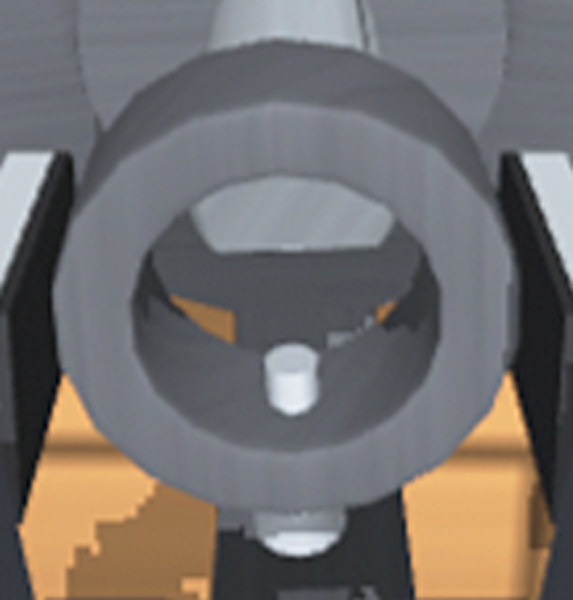

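Crop: the flat's top edge is at row 250, columns 213–382, parallel to the jaws. The bore's lower front edge is at about row 345, the screw tip at (292,380) and head at (299,530), both on the flat's side. The screw lines up with the guide in the background. Computing the offsets.

```bash
python3 - <<'E'
from h import *
m=np.array(json.load(open('pics/mount.json')));c=json.load(open('pics/w7.json'))
def at(cu,cv,y):
    u=285+cu/2.665;v=310+cv/2.665
    d=m[:3,:3]@[((u+.5)*.64-.5-c['cx'])/c['fx'],((v+.5)*.64-.5-c['cy'])/c['fy'],1];o=m[:3,3];p=o+d*(y-o[1])/d[1];return p[[0,2]]*1000
for b in (0,.0025):
    print('bias',b)
    y=.0243+b
    A,B=at(213,250,y),at(382,247,y);print(' flat edge',A.round(1),B.round(1),'chord',np.linalg.norm(A-B).round(1))
    print(' flat arcs',at(190,210,y).round(1),at(393,210,y).round(1))
    yb=.013+b; print(' bore bottom front',at(290,350,yb).round(1),at(290,345,yb).round(1))
    yt=-.007+b;print(' top bore front/back',at(287,452,yt).round(1),at(287,175,yt).round(1),'L/R',at(133,305,yt).round(1),at(440,305,yt).round(1))
    print(' outer front/back',at(287,512,yt).round(1),at(287,102,yt).round(1),at(55,300,yt).round(1),at(517,300,yt).round(1))
    ys=.003+b;print(' screw tip end',at(292,365,ys).round(1),'head',at(300,535,ys).round(1))
E
```

```text
bias 0
 flat edge [11.9 -9.7] [11.5 12.1] chord 21.8
 flat arcs [  6.2 -12.6] [ 6.2 13.4]
 bore bottom front [19.4  0.2] [18.7  0.2]
 top bore front/back [19.1 -0.2] [-13.8  -0.2] L/R [  1.1 -16.3] [ 1.1 15.8]
 outer front/back [26.8 -0.2] [-21.7  -0.2] [  0.5 -24.4] [ 0.5 23.8]
 screw tip end [14.9  0.4] head [38.2  1.4]
bias 0.0025
 flat edge [13.3 -9.9] [12.8 12.3] chord 22.2
 flat arcs [  7.5 -12.8] [ 7.5 13.6]
 bore bottom front [21.   0.2] [20.3  0.2]
 top bore front/back [21.  -0.2] [-12.6  -0.2] L/R [  2.6 -16.6] [ 2.6 16.1]
 outer front/back [28.9 -0.2] [-20.7  -0.2] [  2.  -24.9] [ 2.  24.3]
 screw tip end [16.5  0.4] head [40.3  1.4]
```

Aligned: axis offset is 0.2 mm or less along x and about 0.9 mm along the jaw axis. The screw points at 0.058 rad, which is the window direction. Shifting the 0.9 mm and starting down.

send_rows([
  [[0, 0, 0.007], [0, 0, 0]],
  [[0, 0.03, 0], [0, 0, 0]],
  [[0, 0.03, 0], [0, 0, 0]],
  [[0, 0.03, 0], [0, 0, 0]],
  [[0, 0.03, 0], [0, 0, 0]],
  [[0, 0.03, 0], [0, 0, 0]],
  [[0, 0.03, 0], [0, 0, 0]],
  [[0, 0, 0], [0, 0, 0]],
])

```text
time: 16.25
eef_pos: [0.5197, -0.0617, 0.1065]
tcp_rot: [-0.707, -0.004, 0.005, 0.707]
contact_force: [-0.8, -0.5, -0.7]
opening: 0.569
```

```bash
python3 - <<'E'
from h import *
st()
E
```

```text
16.25 p [ 0.5197 -0.0617  0.1065] zang 1.5847 ydir [-0.001  0.    -1.   ] F [-0.8 -0.5 -0.7] M [0.   0.02 0.02] op 0.569 q6 -1.897
```

send_rows([
  [[0, 0.03, 0], [0, 0, 0]],
  [[0, 0.03, 0], [0, 0, 0]],
  [[0, 0.03, 0], [0, 0, 0]],
  [[0, 0.03, 0], [0, 0, 0]],
  [[0, 0.03, 0], [0, 0, 0]],
  [[0, 0.03, 0], [0, 0, 0]],
  [[0, 0.03, 0], [0, 0, 0]],
  [[0, 0, 0], [0, 0, 0]],
  [[0, 0, 0], [0, 0, 0]],
  [[0, 0, 0], [0, 0, 0]],
])

```text
time: 17.25
eef_pos: [0.5204, -0.062, 0.0824]
tcp_rot: [0.707, 0.005, -0.005, -0.707]
contact_force: [-0.3, -0.3, -1.9]
opening: 0.578
```

```bash
python3 - <<'E'
from h import *
st()
for n in ('scene','side','wrist'):
    c=cam(n);save('f_'+n,c)
    if n!='wrist':
        p=proj(c,[.553,-.062,.076])/.64;print(n,p)
sc=cv2.imread('pics/f_scene.png');si=cv2.imread('pics/f_side.png');w=cv2.imread('pics/f_wrist.png')
up=lambda x,W,H:cv2.resize(x,(W,H),interpolation=cv2.INTER_CUBIC)
cv2.imwrite('pics/final.png',np.hstack([np.vstack([up(sc[250:360,335:445],300,300),up(si[230:340,385:495],300,300)]),up(w[300:540,270:510],500,600)]))
zs=[]
for i in range(30):
    pass
E
```

```text
17.25 p [ 0.5204 -0.062   0.0824] zang 1.5846 ydir [ 0. -0. -1.] F [-0.3 -0.3 -1.9] M [-0.01  0.02 -0.07] op 0.578 q6 -1.897
scene [385.89720499 303.23686599]
side [434.91876739 287.47736657]
```

View pics/final.png

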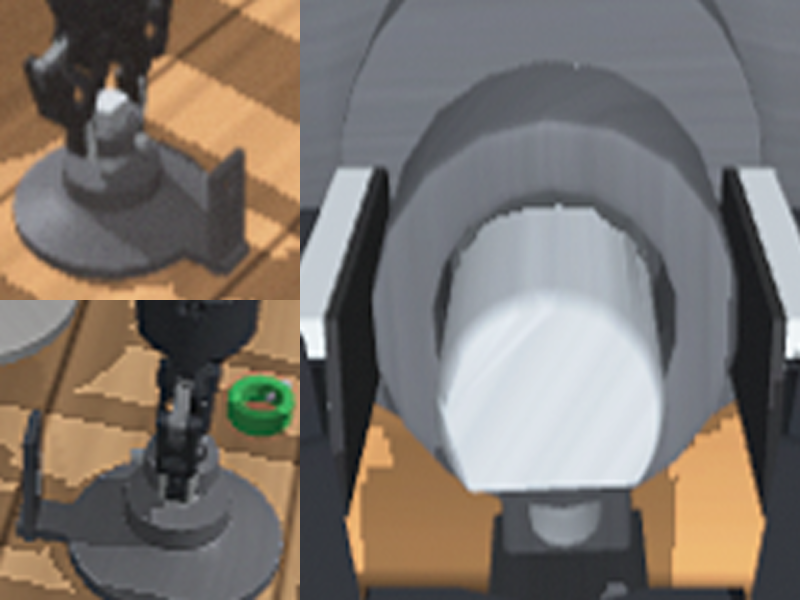

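The collar is over the spindle with no contact force. The flat's edge is at row 490 with the screw head just in front of it at (565,525), the guide plate is straight behind (columns 490–645), and the decoys are untouched. By commanded travel the underside is now at about 69 mm, so I'm lowering the last 3 mm to 66 mm.

send_rows([
  [[0, 0.013, 0], [0, 0.0005, 0]],
  [[0, 0.013, 0], [0, 0.0005, 0]],
  [[0, 0, 0], [0, 0, 0]],
  [[0, 0, 0], [0, 0, 0]],
  [[0, 0, 0], [0, 0, 0]],
  [[0, 0, 0], [0, 0, 0]],
  [[0, 0, 0], [0, 0, 0]],
  [[0, 0, 0], [0, 0, 0]],
])

```text
time: 18.2
eef_pos: [0.5202, -0.0619, 0.079]
tcp_rot: [0.707, 0.003, -0.003, -0.707]
contact_force: [0.2, 0.4, -2.2]
opening: 0.568
```

```bash
python3 - <<'E'
from h import *
s=st()
z=[]
for i in range(8): read_camera('wrist');z.append(get_state()['eef_pos'])
z=np.array(z);print(z.mean(0).round(4),z.std(0).round(4));st()
E
```

```text
18.2 p [ 0.5202 -0.0619  0.079 ] zang 1.5784 ydir [ 0. -0. -1.] F [ 0.2  0.4 -2.2] M [ 0.04 -0.02  0.08] op 0.568 q6 -1.891
[ 0.5202 -0.0619  0.079 ] [0. 0. 0.]
18.6 p [ 0.5202 -0.0619  0.079 ] zang 1.5783 ydir [ 0.  0. -1.] F [ 0.9  0.2 -2.1] M [-0.06 -0.02 -0.03] op 0.572 q6 -1.891
```

```bash
python3 -c "
from h import *
print(sign_off())"
```

```text
the job is handed in; nothing more can be done
None
```

The collar is back on the spindle, held level, with the screw on the flat and pointing at the key guide window. I've handed the job in at about 18.6 s.

**What I did:** I gripped the bare spindle square on its flat (opening 22.4 mm against 23 mm nominal). I turned it about 1.09 rad clockwise until the flat faced the guide, then let go. I picked up the dark collar with the screw, left the green and orange look-alikes alone, and slid it down over the spindle.

**Last checks:**
- **Force and level:** about 2 N at the wrist, roughly the collar's weight, so nothing is jamming. The tool points straight down, which is my only evidence that the collar is level.
- **Height:** the underside is at about 66 mm, worked out from how far the arm travelled since picking it up. That puts the screw at about 76 mm, the window's height, and leaves about 16 mm to the hub. I had no direct view of this height.
- **Direction:** the screw points at about 0.052 rad. The guide direction measured 0.047 to 0.064 rad depending on the view.

**What disagreed:**
- **Depth:** the wrist camera put the collar about 2.5 mm deeper than the arm position did. I trusted the arm for height and used the camera only for relative alignment.
- **Flat angle:** one rough reading over the spindle gave about 0.03 rad instead of 0.057 rad. The flat allows well over that difference, and the collar went on without contact force.

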